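# Rock the jammed mallet out of the clamp block and park it in the rack

## Task

The shoemaker's mallet is jammed head down in the clamp block: two stiff wooden cheeks have closed over its head, so a straight pull will not bring it out. Rock its handle from side to side, against one cheek and then the other, to push both cheeks back, then draw the mallet up out of the block and stand it head down inside the empty wooden rack (leaning on the rack's wall is fine). Do not drop it from a height, let go of it, and leave the other things on the bench where they are.

Things in the scene. Friction and masses are not known exactly. Their poses are not given: they have to be found in the camera images.
- mallet_head (a point): Centre of the mallet's black rubber head, a cylinder 44 mm in diameter and 66 mm long; its lowest point is 22 mm below. Axes (those of the mallet): x along the head's length, y across it (the way the handle rocks), z up the handle. The mallet weighs about 300 g.
- mallet_handle (a point): Middle of the bare part of the mallet's pale wooden handle, the place to grip, 128 mm from the head's centre along z; same axes. The handle is a flat bar 14 mm thick (y) and 24 mm wide (x) that ends 55 mm beyond this point. At the start this point is 162 mm above the bench, 70 mm above the clamp block's top.
- block: Clamp block of pale wood with two dark wooden cheeks, screwed to the bench, 90 mm (x) by 104 mm (y) by 92 mm high. Origin: centre of its underside, on the bench; x along the jammed mallet head, y from cheek to cheek, z up. The cheeks cover the head from 55 to 92 mm above the bench; the handle stands between them.
- pocket (a point): Centre of the block's pocket, on its vertical axis, 34 mm above the bench, with the block's axes: the jammed head's centre lies here, with 0.8 mm of play to each side, and the handle rocks about the x axis through this point. At about 14 degrees to each side the handle has pushed that cheek clear of the head; at about 19 degrees the cheek is at its stop.
- cheek_l (a joint): How far the cheek on the block's +y side is pushed back, in m: 0 to 0.0015 at the start (its face about 8 mm from the middle), 0.0145 clear of the head, 0.020 at its stop. It slides with about 18 N of friction (about 10 N sideways at the grip place) and stays where it is left. Both cheeks must be pushed back before the head comes out.
- cheek_r (a joint): The same for the cheek on the block's -y side (it moves towards -y).
- rack: Empty open-topped rack of pale wood, fixed to the bench, 108 mm (x) by 74 mm (y) by 80 mm high, walls 8 mm, floor 6 mm up. Opening 92 mm (x) by 58 mm (y): the mallet's head goes in with its length along x, either way round. Origin: centre of its underside; z up. A mallet standing in it has its head's centre 28 mm above the bench and leans up to about 30 degrees.
- spool: Thread spool, 38 mm wide, 50 mm high; leave it. Origin: centre of its underside.
- tack_tin: Round tack tin, 64 mm wide, 24 mm high; leave it. Origin: centre of its underside.
- glue_pot: Glue jar, 72 mm wide, 85 mm high; leave it. Origin: centre of its underside.
- dauber: Glue brush lying flat; leave it.
- sandal_a: Sandal, about 240 mm long, standing on its sole; leave it. Origin: under its middle.
- last: Wooden shoe last, about 200 mm long, 85 mm high; leave it. Origin: under its middle.
- awl: Awl with a handle, like a screwdriver, lying flat; leave it.
Mind the look-alikes: they are no part of the job. What is shaped like the part that bears mallet_head but green is not meant.

How it is judged (in metres and radians):
On the way:
1. the mallet has been drawn up until its head is clear of the clamp block's top (z of mallet_head in the frame of block above 0.115 m), for 0.1 s.
At the end, for the whole second after the job is handed in: The mallet stands head down in the rack: its head's centre within 20 mm (along the rack) and 12 mm (across) of the rack's middle and less than 36 mm above the bench, its handle pointing up and leaning less than 43 degrees, released and at rest (x of mallet_head in the frame of rack between -0.02 and 0.02 m and y of mallet_head in the frame of rack between -0.012 and 0.012 m and z of mallet_head in the frame of rack below 0.036 m and angle between mallet_handle's own z axis and vertical below 0.75 rad and linear speed of mallet below 0.02 m/s); the robot touches nothing.
It fails at once if the mallet is dropped (it falls faster than 0.6 m/s, some 20 mm, with no finger on it) (linear speed of mallet above 0.6 m/s and contact force between the fingers and mallet below 0.05 N).
It fails at once if another thing on the bench is pushed more than 40 mm away (distance of any of spool, tack_tin, glue_pot, dauber, sandal_a, last, awl from where it was at the start of the episode above 0.04 m).
It also fails if it takes over 51 s, if anything falls off the work surface, if the arm or the gripper's body presses on something with over 40 N, if the wrist force passes 120 N, or if a joint passes its speed limit or range.

## Robot

A 6-joint arm with a two-finger parallel gripper is mounted at the origin on the work surface. World frame = base frame: x ahead of the robot, y to its left, z up, the work surface at z = 0. Lengths are in mm, angles in rad, forces in N, time in s.
With the tool pointing down it reaches from about 350 to 950 mm from the base axis. Payload 17.4 kg.
Tool frame: the origin (TCP) lies at the very end of the fingers, on their centre line; the grasp point (between the pads) lies 19 mm behind it; z points along the fingers, x is the direction in which the jaws open and shut, and the axes are right-handed (so a half turn about z gives the same grasp; the last joint's range is limited). The gripper opens to 93 mm and grips with 3 to 60 N. Pads are 15 mm wide; open, the fingers measure 128 mm over their backs; the gripper's body (75 mm by 188 mm) begins 65 mm behind the grasp point.
Start: joints at [-0.038, 0.116, 1.442, -0, 1.584, -0.038], TCP at [675.005, -0.009, 183.546] pointing down, gripper open.
Joint ranges: [-2.83, 2.83], [-0.83, 2.19], [0.07, 2.5], [-1.14, 4.28], [0.01, 3], [-2.97, 2.97]. Speed limits (rad/s): [1.89, 1.89, 2.22, 3.14, 3.14, 3.14].

## Interface

Orientations are given as a rotation vector (axis times angle).
In Python, from plant import arm gives the robot as it stands.
- The arm moves only by the shell command python3 -m crank 'ROWS' [FORCE]. ROWS is JSON, a list of rows, each an object of numbers: "hand": the opening, from -1 (shut) to 1 (fully open); "x", "y", "z": the shift along the tool's x, y, z in cm; "turn": the turn about the tool's z in rad. A call has exactly 10 rows; each row is the pose to reach, as a shift and turn from the pose measured when the call began, along the tool's axes at that moment; what a row does not reach only later rows make up. A row lasts 1/8 s, in which the tool goes at most 62.5 mm and 10.7 degrees, less where a joint would pass 70% of its speed; a pose out of reach is approached as far as the arm can. A call with a gripper value outside its range is refused whole. The fingers move at their own pace and stop on an object; FORCE is the grip in N (left out, the last holds). Time passes only in rows, so rows that repeat a pose let the fingers close, or fill a call up. It gives the time, the measured TCP pose, the force and the opening at its end, in the units of the state.
- arm.sense(): the state, without advancing time (a new reading comes with each control period).
- arm.get_image(name): name is "scene" or "side" or "wrist"; returns a dict with "pixels" (384x512x3 uint8, blue, green, red), "depth" (384x512 float32, mm along the optical axis (not along the pixel's ray), 0 where there is no reading), "fx", "fy", "cx", "cy" (pixels), "k1" (the pictures are not rectified: a ray, as slopes to the right and down, at radius r is drawn at 1 + k1 r^2 times it, then the intrinsics apply), "world_to_cam" (4x4, takes a point from world to camera coordinates). Camera axes: x right, y down, z forward; pixel columns grow to the right and rows downward; lengths in mm; the calibration is good to about 2 mm. A picture is of the moment at which its call begins.
- arm.close_job(): hands the job in, once; it reports no verdict.
The state is a dict: "time_s": time; "joint_positions": joint angles; "joint_velocities": joint speeds; "tau": joint torques, N m; "tool_pos": TCP position; "ee_rot": TCP orientation; "ft_force": force on the tool from outside, world axes, zero at the start; "ft_torque": the same for the moment, N m; "grip_width": finger opening in mm.
Only numpy, scipy, OpenCV 4.12 (cv2) and the standard library are available. Lean on these libraries where they do the work, as an engineer would, in place of code of your own. Each camera call takes 0.05 s, during which the arm holds its last target.

## Working session

There is one attempt and no reset: what is moved stays moved. The work goes in short steps, Python scripts to look and compute and a shell command to move; the robot and the scene stay as the last step left them, time stands still between calls to the robot, and variables do not carry over. Pictures are saved under pics/ and viewed, and the job is handed in when it is done.

```bash
ls; mkdir -p pics; python3 - <<'E'
from plant import arm
import cv2,pickle
s=arm.sense();print(s)
d={}
for n in("scene","side","wrist"):
    im=arm.get_image(n);d[n]=im;cv2.imwrite(f"pics/{n}0.png",im["pixels"]);print(n,im["fx"],im["cx"],im["cy"],im["k1"],im["world_to_cam"].round(3).tolist())
pickle.dump(d,open("im0.pkl","wb"))
E
```

```text
pics
{'time_s': 0.0, 'joint_positions': array([-3.77705223e-02,  1.16456543e-01,  1.44228616e+00,  1.29218273e-06,
        1.58399740e+00, -3.78032443e-02]), 'joint_velocities': array([ 1.81134454e-04,  6.79219880e-04, -3.70419106e-04,  3.15574647e-05,
       -1.45530437e-03,  2.63415276e-04]), 'tau': array([-2.39607485e-03, -7.21266031e+01, -6.22611737e+01,  7.77577632e-02,
        2.38535833e-02, -2.17692599e-05]), 'tool_pos': array([6.74745049e+02, 2.10373036e-02, 1.82812082e+02]), 'ee_rot': array([-3.14154750e+00, -5.14244081e-05,  1.80102172e-03]), 'ft_force': array([ 0.14290027,  0.66812769, -0.403775  ]), 'ft_torque': array([ 0.00864445, -0.02531424, -0.02107899]), 'grip_width': 93.00239830006161}
scene 356.73768175159324 253.801405763025 194.82803222176176 -0.004536509226755987 [[-0.45, 0.893, -0.003, 262.958], [0.566, 0.282, -0.775, -240.457], [-0.691, -0.35, -0.632, 1524.729], [0.0, 0.0, 0.0, 1.0]]
side 358.05711895061916 257.3803465101093 193.5180047798501 -0.07528453658952916 [[-0.92, -0.392, 0.02, 537.503], [-0.264, 0.579, -0.771, 249.908], [0.291, -0.715, -0.636, 941.631], [0.0, 0.0, 0.0, 1.0]]
wrist 274.6474403817353 251.87796805894396 192.21434202464178 -0.05794407589315186 [[1.0, -0.001, -0.003, -673.744], [0.0, -0.962, 0.274, -30.837], [-0.003, -0.274, -0.962, 391.856], [0.0, 0.0, 0.0, 1.0]]
```

View pics/scene0.png

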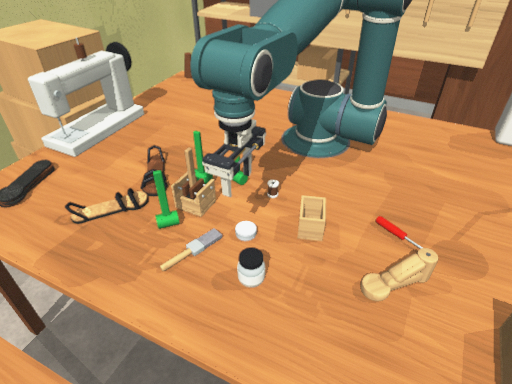

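View pics/side0.png

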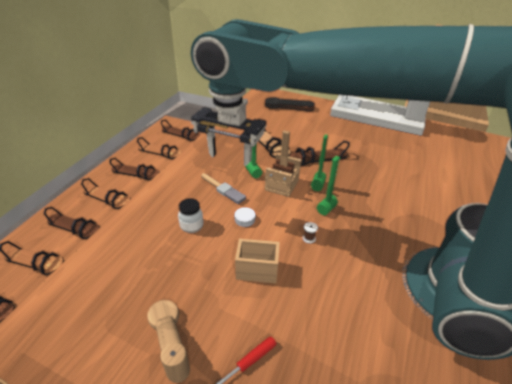

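View pics/wrist0.png

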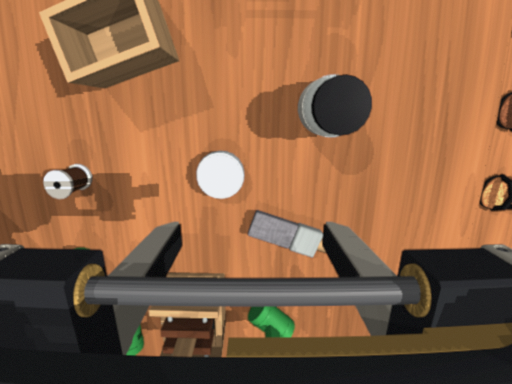

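The scene picture shows the wooden clamp block at about (197,193) with the pale handle rising from it to (190,152). The rack is at (312,218), the spool at (273,188), the tin at (246,231) and the glue pot at (251,266).

These could be taken for the mallet: the pale-handled one in the block (190,170), and green mallets at (165,205), (200,155) and (240,178). I choose the pale one in the block and check it in a close crop.

```bash
python3 - <<'E'
import cv2,pickle,numpy as np
d=pickle.load(open("im0.pkl","rb"))
a=cv2.resize(d["scene"]["pixels"][115:245,140:270],(520,520),interpolation=2)
b=cv2.resize(d["side"]["pixels"][110:230,230:350],(520,520),interpolation=2)
cv2.imwrite("pics/c1.png",a);cv2.imwrite("pics/c2.png",b)
E
```

```text
(no output)
```

View pics/c1.png

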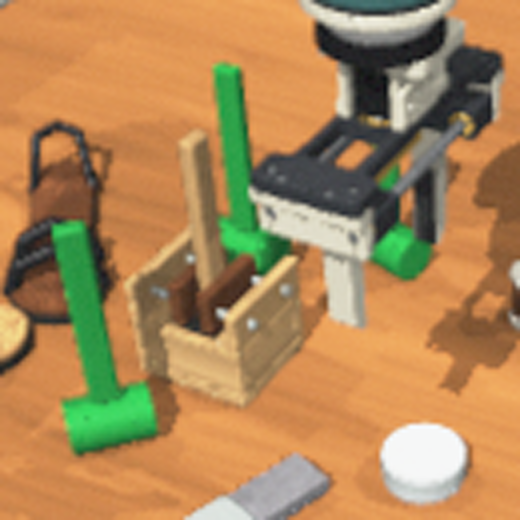

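View pics/c2.png

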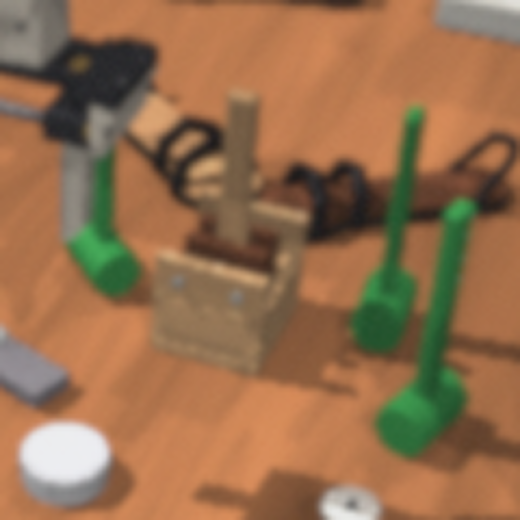

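The crop confirms it: the pale handle at crop (200,210) stands between the dark cheeks, and the three mallets around the block are all green. Next I measure poses.

```bash
cat > h.py <<'E'
import cv2,pickle,numpy as np
def undist(im,uv):
    uv=np.atleast_2d(np.asarray(uv,float))
    p=np.stack([(uv[:,0]-im["cx"])/im["fx"],(uv[:,1]-im["cy"])/im["fy"]],1)
    q=p.copy()
    for _ in range(20): q=p/(1+im["k1"]*(q**2).sum(1,keepdims=True))
    return q
def rays(im,uv):
    q=undist(im,uv);T=np.linalg.inv(im["world_to_cam"])
    dr=np.c_[q,np.ones(len(q))]@T[:3,:3].T
    return T[:3,3],dr
def plane(im,uv,z):
    o,d=rays(im,uv);return o+d*((z-o[2])/d[:,2:3])
def cloud(im):
    h,w=im["depth"].shape
    vv,uu=np.mgrid[:h,:w]
    q=undist(im,np.c_[uu.ravel(),vv.ravel()])
    z=im["depth"].ravel()[:,None].astype(float)
    P=np.c_[q*z,z];T=np.linalg.inv(im["world_to_cam"])
    return (P@T[:3,:3].T+T[:3,3]).reshape(h,w,3)
def proj(im,X):
    X=np.atleast_2d(X);c=X@im["world_to_cam"][:3,:3].T+im["world_to_cam"][:3,3]
    q=c[:,:2]/c[:,2:];q=q*(1+im["k1"]*(q**2).sum(1,keepdims=True))
    return q*[im["fx"],im["fy"]]+[im["cx"],im["cy"]]
E
python3 - <<'E'
from h import *
d=pickle.load(open("im0.pkl","rb"))
for n in("scene","side"):
    im=d[n];C=cloud(im)
    hsv=cv2.cvtColor(im["pixels"],cv2.COLOR_BGR2HSV)
    g=cv2.inRange(hsv,(50,100,40),(75,255,255))
    k,l,st,ce=cv2.connectedComponentsWithStats(g)
    for i in range(1,k):
        if st[i,4]<30: continue
        P=C[l==i];P=P[P[:,2]>-5]
        lo=P[P[:,2]<30];hi=P[P[:,2]>np.percentile(P[:,2],85)]
        print(n,"green",ce[i].round(),st[i,4],"low",lo.mean(0).round() if len(lo) else None,"hi",hi.mean(0).round(),P[:,2].max().round())
    # top-down height map of region
    m=(C[...,2]>4)&(C[...,2]<260)
    P=C[m];col=im["pixels"][m]
    H=np.zeros((500,700,3),np.uint8)
    # x 450..1000 -> up, y -350..350
    o=np.argsort(P[:,2])
    uu=((350-P[o,1])).astype(int);vv=((950-P[o,0])).astype(int)
    ok=(uu>=0)&(uu<700)&(vv>=0)&(vv<500)
    H[vv[ok],uu[ok]]=col[o][ok]
    for t in range(0,700,100): cv2.putText(H,str(350-t),(t,10),0,.35,(255,255,255));cv2.line(H,(t,0),(t,500),(60,60,60))
    for t in range(0,500,100): cv2.putText(H,str(950-t),(0,t+12),0,.35,(255,255,255));cv2.line(H,(0,t),(700,t),(60,60,60))
    cv2.imwrite(f"pics/top_{n}.png",H)
E
```

```text
scene green [200. 159.] 373 low [ 479. -244.   23.] hi [ 525. -226.  224.] 779.0
scene green [164. 203.] 651 low [ 707. -237.   20.] hi [ 728. -219.  210.] 779.0
scene green [240. 177.] 137 low [ 422. -133.   19.] hi [565. -54. 166.] 779.0
side green [320. 172.] 284 low [ 466. -244.   19.] hi [ 456. -210.  203.] 781.0
side green [254. 166.] 195 low [ 688. -217.   21.] hi [ 700. -230.   95.] 124.0
side green [329. 191.] 435 low [ 412. -158.   20.] hi [ 405. -148.  192.] 207.0
```

View pics/top_scene.png

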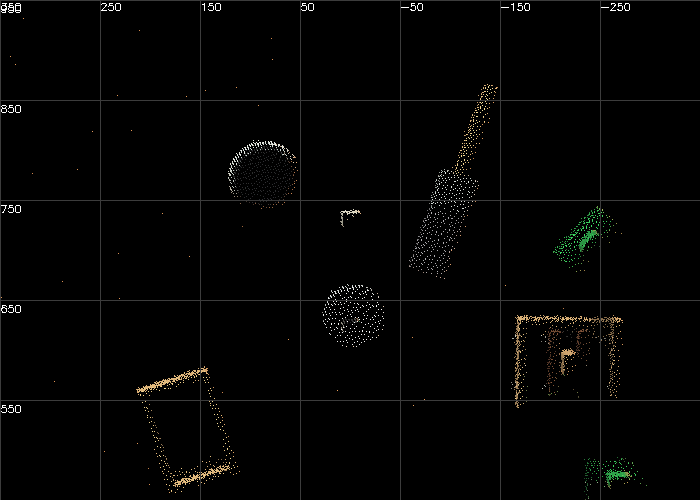

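View pics/top_side.png

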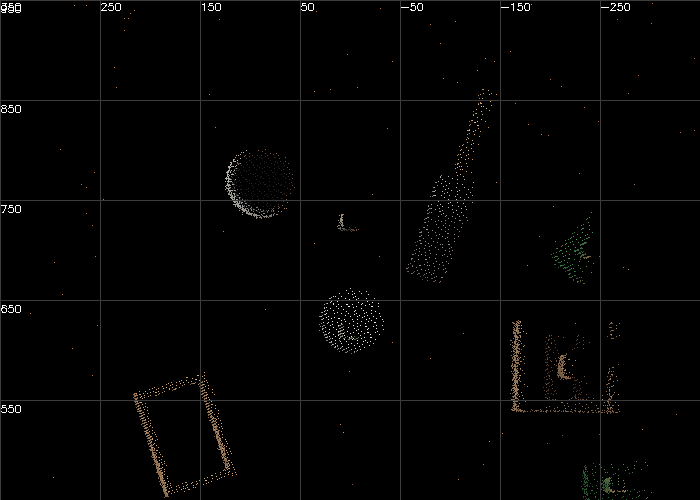

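Top view: the block's axes nearly match the world's, centred near (587,-215). The rack is near (521,165), turned about 17°. I fit both and the handle.

```bash
python3 - <<'E'
from h import *
d=pickle.load(open("im0.pkl","rb"))
for n in("scene","side"):
    im=d[n];C=cloud(im);P=C.reshape(-1,3);ok=np.isfinite(P).all(1)&(im["depth"].ravel()>0)
    P=P[ok]
    def box(x0,x1,y0,y1,z0,z1):
        return P[(P[:,0]>x0)&(P[:,0]<x1)&(P[:,1]>y0)&(P[:,1]<y1)&(P[:,2]>z0)&(P[:,2]<z1)]
    R=box(440,620,90,240,72,90); r=cv2.minAreaRect(R[:,:2].astype(np.float32));print(n,"rack top",r,np.median(R[:,2]))
    B=box(520,660,-300,-140,84,100);r=cv2.minAreaRect(B[:,:2].astype(np.float32));print(n,"block",r,len(B))
    # percentiles extents
    print(np.percentile(B[:,:2],[1,99],axis=0).round(1).tolist())
    for z0,z1 in((105,130),(130,160),(160,190),(190,215),(210,222)):
        H=box(560,620,-250,-180,z0,z1)
        if len(H):print("handle",z0,z1,len(H),np.percentile(H,[2,50,98],axis=0)[:,:2].round(1).tolist())
    H=box(560,620,-250,-180,195,300);print("top z",np.percentile(H[:,2],[50,95,99]).round(1) if len(H) else None)
    S=box(380,520,-60,90,8,60);print("spool",np.median(S,0).round(),len(S))
E
```

```text
scene rack top ((519.5302734375, 162.23243713378906), (112.4938735961914, 73.89228057861328), 17.35620880126953) 79.16418256646648
scene block ((587.0026245117188, -218.84732055664062), (107.11465454101562, 90.15221405029297), 89.21156311035156) 311
[[545.5, -269.9], [631.1, -166.0]]
handle 105 130 45 [[578.6, -223.8], [594.5, -213.7], [600.1, -211.7]]
handle 130 160 60 [[576.3, -222.9], [593.8, -213.5], [599.6, -211.1]]
handle 160 190 65 [[577.3, -223.4], [595.3, -213.5], [599.6, -211.0]]
handle 190 215 56 [[578.5, -224.5], [594.7, -213.8], [600.5, -211.0]]
handle 210 222 33 [[577.7, -224.8], [590.0, -216.8], [598.7, -210.7]]
top z [210.2 216.4 217.5]
spool [434.  -7.  41.] 149
side rack top ((515.4876098632812, 164.45126342773438), (108.0746078491211, 77.9798583984375), 16.89205551147461) 79.28667678833904
side block ((582.9735717773438, -215.51168823242188), (107.46829223632812, 89.19020080566406), 89.44073486328125) 299
[[539.1, -268.9], [626.5, -162.1]]
handle 105 130 44 [[572.1, -217.0], [581.3, -211.4], [592.9, -207.6]]
handle 130 160 58 [[571.3, -217.9], [581.1, -211.9], [594.3, -208.2]]
handle 160 190 61 [[571.1, -219.6], [581.3, -211.1], [592.9, -208.4]]
handle 190 215 55 [[571.4, -218.7], [581.0, -211.9], [594.2, -208.2]]
handle 210 222 28 [[572.7, -223.7], [581.3, -214.4], [591.7, -208.4]]
top z [208.3 217.9 219.2]
spool [418.   2.  47.] 201
```

The two views differ by about 4 mm absolutely but agree on the block-to-rack vector: (-67.5, +380.5) mm, rack yaw +17°. The handle is near (585.5, -216). I rise, then go above it.

```bash
python3 -m crank '[{"hand":1,"z":-4},{"hand":1,"z":-9},{"hand":1,"x":-2,"y":5,"z":-9},{"hand":1,"x":-4,"y":10,"z":-9},{"hand":1,"x":-6,"y":15,"z":-9},{"hand":1,"x":-8.9,"y":20,"z":-9},{"hand":1,"x":-8.9,"y":21.6,"z":-9},{"hand":1,"x":-8.9,"y":21.6,"z":-9},{"hand":1,"x":-8.9,"y":21.6,"z":-9},{"hand":1,"x":-8.9,"y":21.6,"z":-9}]' 30
python3 - <<'E'
from plant import arm
import cv2,pickle
s=arm.sense();print(s['time_s'],s['tool_pos'],s['ee_rot'])
d={}
for n in("side","wrist"):
    d[n]=arm.get_image(n);cv2.imwrite(f"pics/{n}1.png",d[n]["pixels"])
pickle.dump(d,open("im1.pkl","wb"))
E
```

```text
0.15 [ 6.74822424e+02 -1.85994450e-02  1.82972168e+02] [-3.14155274e+00  2.84088237e-05  1.38286984e-03]validation failed for argument at $[0]...
```

View pics/wrist1.png

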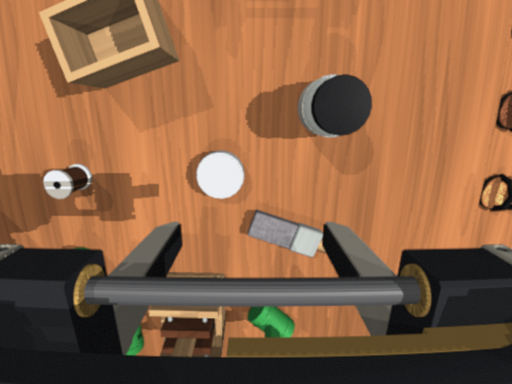

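View pics/side1.png

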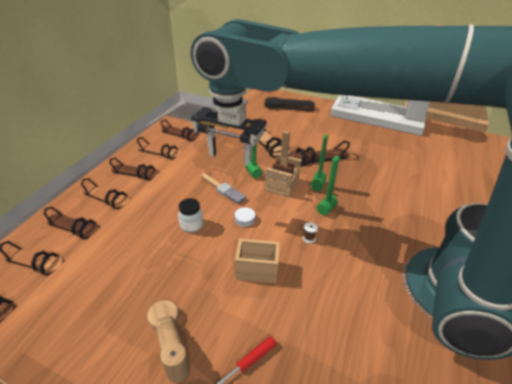

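The move was refused and the arm did not move, probably because every key is required. I write all five.

```bash
python3 -m crank '[{"hand":1,"x":0,"y":0,"z":-4,"turn":0},{"hand":1,"x":0,"y":0,"z":-9,"turn":0},{"hand":1,"x":-2,"y":5,"z":-9,"turn":0},{"hand":1,"x":-4,"y":10,"z":-9,"turn":0},{"hand":1,"x":-6,"y":15,"z":-9,"turn":0},{"hand":1,"x":-8.9,"y":20,"z":-9,"turn":0},{"hand":1,"x":-8.9,"y":21.6,"z":-9,"turn":0},{"hand":1,"x":-8.9,"y":21.6,"z":-9,"turn":0},{"hand":1,"x":-8.9,"y":21.6,"z":-9,"turn":0},{"hand":1,"x":-8.9,"y":21.6,"z":-9,"turn":0}]' 30
```

```text
time_s: 1.5
tool_pos: [586.5, -214.8, 273.2]
ee_rot: [-3.141, -0.002, 0.001]
ft_force: [0.3, -0.9, -0.2]
grip_width: 93.2
```

```bash
python3 - <<'E'
from plant import arm
import cv2,pickle
s=arm.sense();print(s['time_s'],s['tool_pos'],s['ee_rot'])
d={}
for n in("scene","wrist"):
    d[n]=arm.get_image(n)
pickle.dump(d,open("im1.pkl","wb"))
cv2.imwrite("pics/wrist2.png",d["wrist"]["pixels"])
cv2.imwrite("pics/scene2.png",cv2.resize(d["scene"]["pixels"][80:240,110:310],(800,600)[:2],interpolation=2))
E
```

```text
1.5 [ 586.46760847 -214.83279084  273.15121766] [-3.14135848e+00 -2.45144645e-03  9.87425972e-04]
```

View pics/wrist2.png

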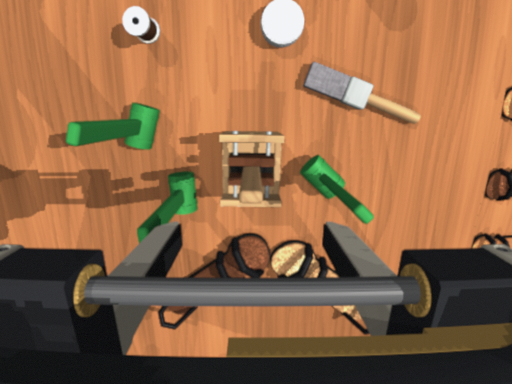

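View pics/scene2.png

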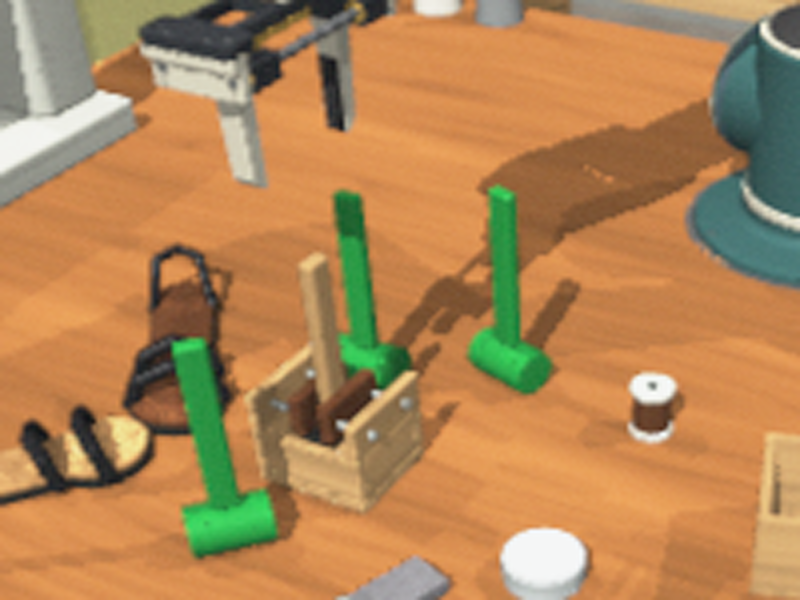

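The wrist view has the block at (251,170) with the handle's end at (251,192). I check the handle against the wrist depth, and where the grasp point projects.

```bash
python3 - <<'E'
from h import *
d=pickle.load(open("im1.pkl","rb"))
im=d["wrist"]
print(proj(im,[[586.5,-214.8,273],[586.5,-214.8,217],[586.5,-214.8,92],[586.5,-214.8,0]]).round())
C=cloud(im)
for uv in((251,170),(251,185),(251,192),(251,200),(251,140)): print(uv,C[uv[1],uv[0]].round(1),im["depth"][uv[1],uv[0]])
m=np.zeros(C.shape[:2],bool);m[120:215,210:295]=1
P=C[m];H=P[(P[:,2]>195)&(P[:,2]<230)];print("handle top",len(H),np.percentile(H,[2,50,98],axis=0).round(1).tolist())
H=P[(P[:,2]>110)&(P[:,2]<195)];print("handle mid",len(H),np.percentile(H,[2,50,98],axis=0).round(1).tolist())
B=P[(P[:,2]>82)&(P[:,2]<100)];print("block",np.percentile(B,[1,99],axis=0).round(1).tolist(),cv2.minAreaRect(B[:,:2].astype(np.float32)))
cv2.imwrite("pics/wc.png",cv2.resize(im["pixels"][115:220,200:310],(770,735),interpolation=2)[:600])
E
```

```text
[[253. 217.]
 [253. 196.]
 [253. 171.]
 [253. 160.]]
(251, 170) [ 584.3 -209.8  111.4] 368.24158
(251, 185) [ 584.7 -209.5  193.7] 288.99127
(251, 192) [ 584.9 -210.8  216. ] 267.89658
(251, 200) [ 584.9 -218.9  216.2] 269.95285
(251, 140) [ 584.2 -171.7   92.4] 376.11575
handle top 410 [[572.9, -222.4, 197.1], [583.9, -213.7, 215.3], [594.9, -209.5, 217.5]]
handle mid 310 [[572.4, -212.8, 111.5], [583.6, -209.8, 160.1], [595.0, -209.4, 193.4]]
block [[540.2, -267.8, 82.8], [626.7, -164.2, 93.7]] ((583.3466796875, -216.69537353515625), (104.53384399414062, 88.74036407470703), 89.07877349853516)
```

View pics/wc.png

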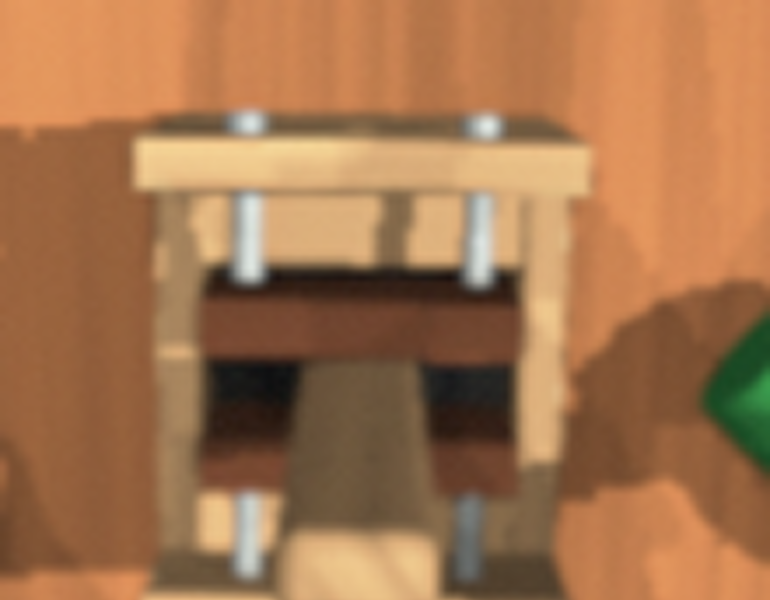

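The crop shows the handle between both dark cheeks; its centre is at (584, -216.5) by wrist depth. I descend to grip with the grasp point at z about 182.

```bash
python3 -m crank '[{"hand":1,"x":-0.25,"y":0.15,"z":3,"turn":0.01},{"hand":1,"x":-0.25,"y":0.15,"z":7,"turn":0.01},{"hand":1,"x":-0.25,"y":0.15,"z":11,"turn":0.01},{"hand":1,"x":-0.25,"y":0.15,"z":11,"turn":0.01},{"hand":1,"x":-0.25,"y":0.15,"z":11,"turn":0.01},{"hand":0,"x":-0.25,"y":0.15,"z":11,"turn":0.01},{"hand":-1,"x":-0.25,"y":0.15,"z":11,"turn":0.01},{"hand":-1,"x":-0.25,"y":0.15,"z":11,"turn":0.01},{"hand":-1,"x":-0.25,"y":0.15,"z":11,"turn":0.01},{"hand":-1,"x":-0.25,"y":0.15,"z":11,"turn":0.01}]' 30
```

```text
time_s: 2.85
tool_pos: [583.7, -216.6, 163.2]
ee_rot: [-3.141, 0.014, 0.001]
ft_force: [-0.4, -0.2, 0.2]
grip_width: 47.8
```

```bash
python3 -m crank '[{"hand":-1,"x":0,"y":0,"z":0,"turn":0},{"hand":-1,"x":0,"y":0,"z":0,"turn":0},{"hand":-1,"x":0,"y":0,"z":0,"turn":0},{"hand":-1,"x":0,"y":0,"z":0,"turn":0},{"hand":-1,"x":0,"y":0,"z":0,"turn":0},{"hand":-1,"x":0,"y":0,"z":0,"turn":0},{"hand":-1,"x":0,"y":0,"z":0,"turn":0},{"hand":-1,"x":0,"y":0,"z":0,"turn":0},{"hand":-1,"x":0,"y":0,"z":0,"turn":0},{"hand":-1,"x":0,"y":0,"z":0,"turn":0}]' 30
```

```text
time_s: 4.1
tool_pos: [583.7, -216.7, 163.2]
ee_rot: [-3.141, 0.014, 0.001]
ft_force: [1.5, -0.5, -0.6]
grip_width: 23.8
```

Gripped, with the width at 24 mm. I rock towards +y (tool -y) along the arc of radius 148 mm, up to 18.5°.

```bash
python3 -m crank '[{"hand":-1,"x":0,"y":-0.65,"z":0.01,"turn":0},{"hand":-1,"x":0,"y":-1.3,"z":0.06,"turn":0},{"hand":-1,"x":0,"y":-1.9,"z":0.12,"turn":0},{"hand":-1,"x":0,"y":-2.55,"z":0.22,"turn":0},{"hand":-1,"x":0,"y":-3.1,"z":0.33,"turn":0},{"hand":-1,"x":0,"y":-3.6,"z":0.44,"turn":0},{"hand":-1,"x":0,"y":-4.1,"z":0.58,"turn":0},{"hand":-1,"x":0,"y":-4.5,"z":0.7,"turn":0},{"hand":-1,"x":0,"y":-4.7,"z":0.76,"turn":0},{"hand":-1,"x":0,"y":-4.7,"z":0.76,"turn":0}]' 30
python3 - <<'E'
from plant import arm
import cv2
im=arm.get_image("side");cv2.imwrite("pics/s3.png",cv2.resize(im["pixels"][90:220,210:350],(700,600),interpolation=2))
E
```

```text
time_s: 5.35
tool_pos: [584.6, -170.4, 157.4]
ee_rot: [3.139, -0.014, 0.003]
ft_force: [-0.7, -7.3, 10.3]
grip_width: 23.6
```

View pics/s3.png

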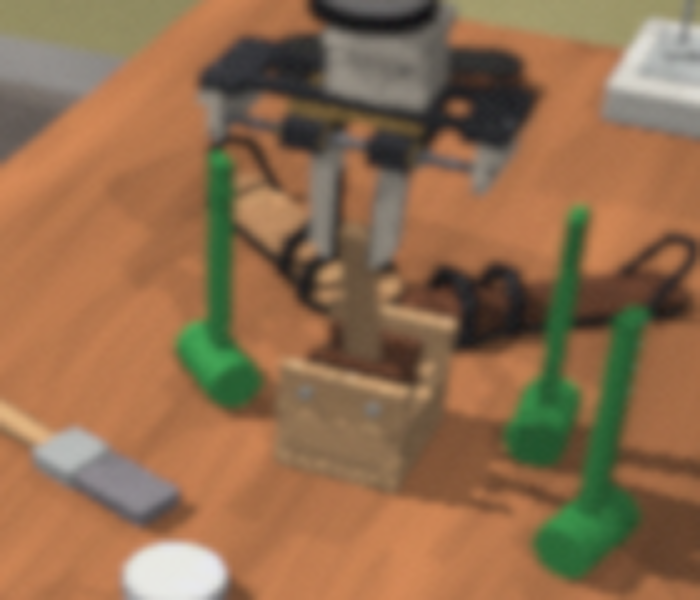

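The handle leans towards +y with that cheek pushed against its side wall. Now the other way.

```bash
python3 -m crank '[{"hand":-1,"x":0,"y":1.2,"z":-0.28,"turn":0},{"hand":-1,"x":0,"y":2.8,"z":-0.5,"turn":0},{"hand":-1,"x":0,"y":4.6,"z":-0.58,"turn":0},{"hand":-1,"x":0,"y":5.6,"z":-0.55,"turn":0},{"hand":-1,"x":0,"y":6.5,"z":-0.46,"turn":0},{"hand":-1,"x":0,"y":7.4,"z":-0.31,"turn":0},{"hand":-1,"x":0,"y":8.2,"z":-0.14,"turn":0},{"hand":-1,"x":0,"y":8.8,"z":0.02,"turn":0},{"hand":-1,"x":0,"y":9.3,"z":0.16,"turn":0},{"hand":-1,"x":0,"y":9.3,"z":0.16,"turn":0}]' 30
python3 - <<'E'
from plant import arm
import cv2
im=arm.get_image("side");cv2.imwrite("pics/s4.png",cv2.resize(im["pixels"][90:220,210:350],(700,600),interpolation=2))
E
```

```text
time_s: 6.65
tool_pos: [584.1, -264.0, 157.3]
ee_rot: [3.139, -0.015, 0.005]
ft_force: [-1.2, 4.6, 10.3]
grip_width: 23.9
```

View pics/s4.png

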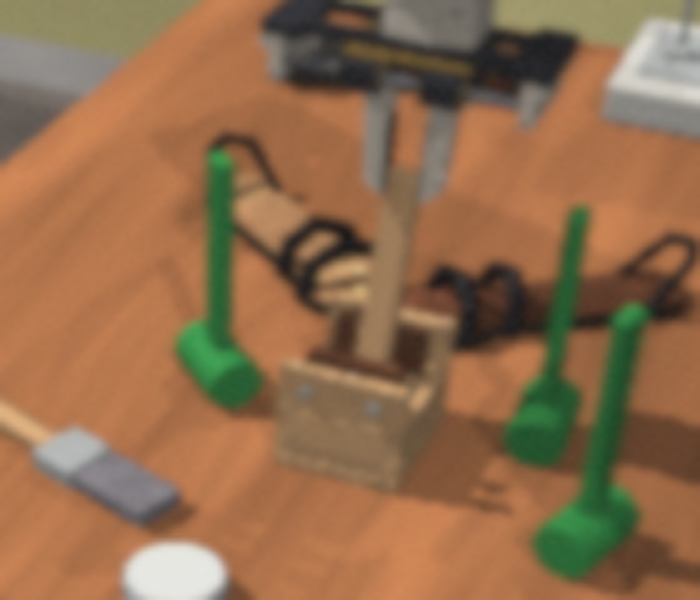

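Both cheeks now appear pushed back; the near one stayed at its wall. I return to the middle and pull gently 25 mm, watching the force.

```bash
python3 -m crank '[{"hand":-1,"x":0,"y":-1.2,"z":-0.28,"turn":0},{"hand":-1,"x":0,"y":-2.6,"z":-0.48,"turn":0},{"hand":-1,"x":0,"y":-4.0,"z":-0.58,"turn":0},{"hand":-1,"x":0,"y":-4.74,"z":-0.59,"turn":0},{"hand":-1,"x":0,"y":-4.74,"z":-0.59,"turn":0},{"hand":-1,"x":0,"y":-4.74,"z":-1.0,"turn":0},{"hand":-1,"x":0,"y":-4.74,"z":-1.5,"turn":0},{"hand":-1,"x":0,"y":-4.74,"z":-2.1,"turn":0},{"hand":-1,"x":0,"y":-4.74,"z":-3.1,"turn":0},{"hand":-1,"x":0,"y":-4.74,"z":-3.1,"turn":0}]' 30
python3 - <<'E'
from plant import arm
import cv2
for n,(r,c) in {"side":(80,210),"scene":(90,130)}.items():
    im=arm.get_image(n);cv2.imwrite(f"pics/{n}5.png",cv2.resize(im["pixels"][r:r+130,c:c+140],(700,600),interpolation=2))
E
```

```text
time_s: 7.95
tool_pos: [583.3, -216.1, 185.3]
ee_rot: [3.141, -0.015, -0.003]
ft_force: [-0.6, 0.3, -22.3]
grip_width: 23.7
```

View pics/side5.png

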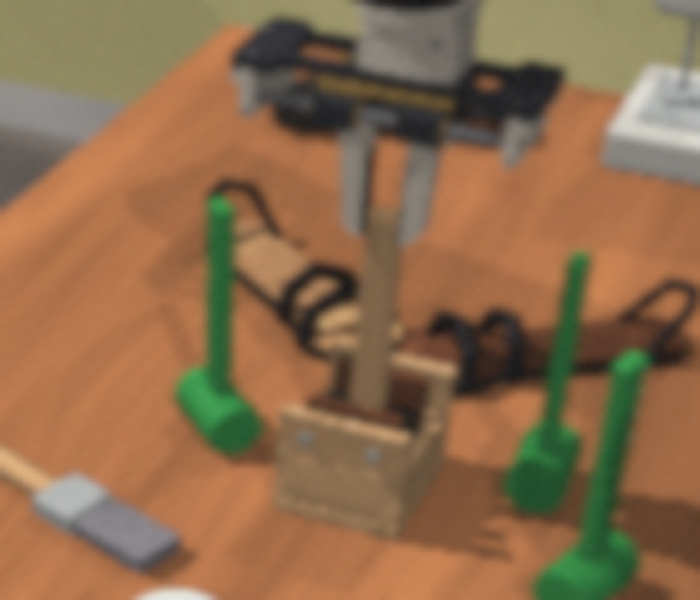

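View pics/scene5.png

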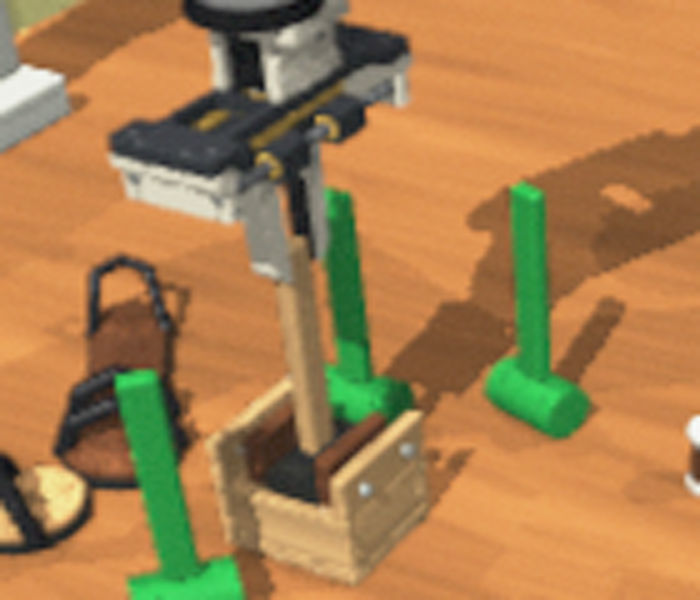

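Force is -22 N, so it is still held: the pads seem to have slid up the handle. The black head is visible, but the +y cheek looks close to the handle. I measure with the wrist camera.

```bash
python3 - <<'E'
from plant import arm
from h import *
d={n:arm.get_image(n) for n in("wrist","scene","side")}
pickle.dump(d,open("im5.pkl","wb"))
im=d["wrist"];cv2.imwrite("pics/w5.png",im["pixels"])
for n in d:
    C=cloud(d[n]);P=C.reshape(-1,3);P=P[(P[:,0]>560)&(P[:,0]<610)&(P[:,1]>-280)&(P[:,1]<-150)&(P[:,2]>40)&(P[:,2]<240)]
    print(n,len(P),"85-96 y hist",np.histogram(P[(P[:,2]>82)&(P[:,2]<97),1],bins=np.arange(-276,-156,6)))
    H=P[P[:,2]>110];H=H[(H[:,2]<175)]
    for z in(105,125,145,165): 
        q=P[(P[:,2]>z)&(P[:,2]<z+15)]; print(z,len(q),np.percentile(q,[2,50,98],axis=0)[:,:2].round(1).tolist() if len(q) else 0)
print(arm.sense()["ft_force"],proj(im,[[584,-216,90]]))
E
```

```text
wrist 5648 85-96 y hist (array([  0,   1,  34,   2,  49,  67,  66,   0,   0,   0,  13,  55,   0,
       111, 257, 186,   0, 280, 188]), array([-276, -270, -264, -258, -252, -246, -240, -234, -228, -222, -216,
       -210, -204, -198, -192, -186, -180, -174, -168, -162]))
105 86 [[572.2, -212.6], [582.8, -209.5], [594.2, -209.1]]
125 93 [[572.0, -211.9], [582.9, -209.3], [594.1, -208.9]]
145 123 [[572.1, -211.9], [583.8, -209.2], [594.3, -208.8]]
165 162 [[572.0, -211.7], [583.0, -209.2], [594.1, -208.6]]
scene 725 85-96 y hist (array([ 4, 15, 33,  2, 12, 25,  3,  0,  2,  6, 18,  0,  0, 18, 26, 15,  8,
       26, 18]), array([-276, -270, -264, -258, -252, -246, -240, -234, -228, -222, -216,
       -210, -204, -198, -192, -186, -180, -174, -168, -162]))
105 28 [[575.7, -222.0], [593.6, -213.5], [599.4, -210.3]]
125 30 [[578.1, -222.8], [594.5, -213.3], [599.1, -210.0]]
145 30 [[577.5, -223.2], [593.1, -213.3], [599.5, -210.9]]
165 35 [[573.5, -224.1], [592.7, -213.0], [599.6, -210.2]]
side 690 85-96 y hist (array([ 1,  3, 12,  2,  6, 10, 13,  0,  1,  3, 18,  8,  0,  8, 21, 23,  6,
       15, 40]), array([-276, -270, -264, -258, -252, -246, -240, -234, -228, -222, -216,
       -210, -204, -198, -192, -186, -180, -174, -168, -162]))
105 25 [[571.4, -217.4], [580.6, -210.8], [590.9, -207.7]]
125 31 [[570.2, -220.8], [580.8, -210.7], [593.1, -207.7]]
145 26 [[570.7, -215.5], [580.0, -210.2], [592.6, -206.7]]
165 34 [[569.2, -218.5], [578.7, -211.2], [591.7, -206.8]]
[ -1.04565365   0.4481759  -27.99198678] [[253.18790725 186.07916339]]
```

View pics/w5.png

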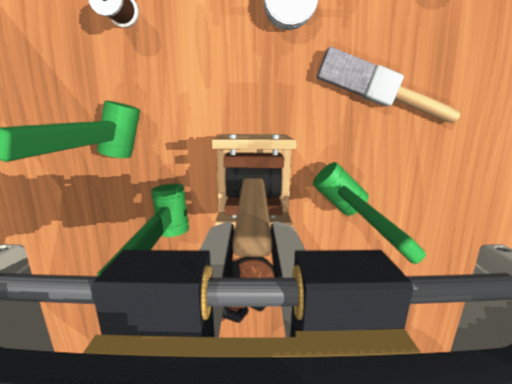

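```bash
python3 - <<'E'
from h import *
d=pickle.load(open("im5.pkl","rb"))
d0=pickle.load(open("im1.pkl","rb"))
for nm,dd in(("before",d0),("now",d)):
    im=dd["wrist"];C=cloud(im);P=C.reshape(-1,3)
    for xs in((566,571),(598,603)):
        Q=P[(P[:,0]>xs[0])&(P[:,0]<xs[1])&(P[:,1]>-275)&(P[:,1]<-155)&(P[:,2]>10)]
        Q=Q[np.argsort(-Q[:,1])]
        print(nm,xs," ".join(f"{y:.0f}:{z:.0f}" for y,z in Q[::6,1:]))
    H=P[(P[:,0]>565)&(P[:,0]<605)&(P[:,1]>-240)&(P[:,1]<-200)&(P[:,2]>190)&(P[:,2]<235)]
    print("top",np.percentile(H[:,2],[90,98]) if len(H) else None)
cv2.imwrite("pics/w5c.png",cv2.resize(d["wrist"]["pixels"][120:240,190:320],(650,600),interpolation=2))
E
```

```text
before (566, 571) -164:39 -164:82 -165:91 -168:92 -169:91 -172:92 -173:90 -180:54 -182:407 -182:406 -183:408 -183:407 -183:54 -183:406 -183:405 -183:407 -183:406 -183:408 -183:407 -183:408 -183:405 -183:406 -183:408 -183:408 -183:407 -183:406 -183:408 -183:408 -183:405 -183:406 -183:408 -183:408 -184:407 -184:408 -184:409 -184:404 -184:406 -184:408 -184:406 -184:408 -184:408 -184:407 -184:409 -184:408 -184:410 -184:408 -184:408 -184:409 -184:408 -185:408 -185:409 -185:408 -185:407 -185:408 -185:408 -185:409 -185:410 -185:409 -185:408 -185:410 -185:410 -185:409 -186:409 -186:408 -186:410 -186:410 -186:409 -186:410 -186:409 -186:408 -186:411 -186:410 -186:410 -187:411 -187:409 -187:409 -187:410 -187:410 -187:409 -187:410 -187:54 -187:410 -188:410 -188:409 -188:409 -188:409 -188:409 -188:409 -188:409 -189:54 -189:409 -189:408 -189:409 -189:408 -190:432 -190:408 -190:432 -190:432 -190:432 -190:429 -190:426 -190:428 -190:432 -190:429 -190:427 -190:427 -190:428 -190:430 -190:427 -190:429 -190:431 -190:429 -190:432 -190:427 -190:431 -190:428 -190:425 -190:426 -190:427 -190:431 -190:426 -190
[... 14444 characters left out ...]
6:228 -206:272 -206:261 -206:262 -206:74 -206:251 -206:277 -206:241 -206:235 -206:245 -206:246 -206:275 -206:278 -206:236 -206:222 -206:240 -206:248 -206:238 -206:282 -206:259 -206:262 -206:272 -206:225 -206:246 -206:239 -206:257 -206:266 -206:255 -206:244 -206:242 -206:228 -206:276 -206:243 -206:228 -206:234 -206:247 -206:257 -206:241 -206:248 -206:254 -206:252 -206:250 -206:253 -206:250 -206:223 -206:235 -207:221 -207:258 -207:247 -207:75 -207:73 -209:76 -210:76 -212:77 -214:76 -216:77 -217:76 -219:78 -221:76 -223:76 -225:75 -227:74 -229:73 -232:72 -234:68 -238:83 -239:86 -239:70 -239:62 -239:85 -239:92 -241:92 -243:91 -245:92 -247:93 -250:92 -259:71 -260:92
top [233.3825313  234.69168535]
```

View pics/w5c.png

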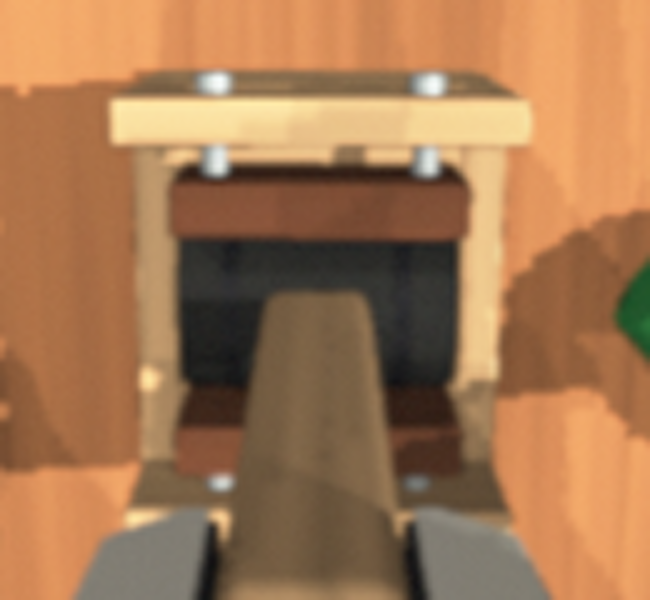

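The head's top is now at 77 mm, so the mallet has already risen about 21 mm. The cheek faces are about 22 mm from the middle, just brushing the head. I pull on slowly with a firmer grip.

```bash
python3 -m crank '[{"hand":-1,"x":0,"y":0,"z":0,"turn":0},{"hand":-1,"x":0,"y":0,"z":0,"turn":0},{"hand":-1,"x":0,"y":0,"z":-0.2,"turn":0},{"hand":-1,"x":0,"y":0,"z":-0.5,"turn":0},{"hand":-1,"x":0,"y":0,"z":-0.8,"turn":0},{"hand":-1,"x":0,"y":0,"z":-1.1,"turn":0},{"hand":-1,"x":0,"y":0,"z":-1.4,"turn":0},{"hand":-1,"x":0,"y":0,"z":-1.7,"turn":0},{"hand":-1,"x":0,"y":0,"z":-2,"turn":0},{"hand":-1,"x":0,"y":0,"z":-2,"turn":0}]' 55
```

```text
time_s: 9.45
tool_pos: [583.6, -216.2, 206.3]
ee_rot: [3.141, -0.015, -0.0]
ft_force: [-1.2, 0.7, -13.6]
grip_width: 23.3
```

Force has dropped to 14 N; it is sliding out. I keep going up.

```bash
python3 -m crank '[{"hand":-1,"x":0,"y":0,"z":-0.5,"turn":0},{"hand":-1,"x":0,"y":0,"z":-1,"turn":0},{"hand":-1,"x":0,"y":0,"z":-1.7,"turn":0},{"hand":-1,"x":0,"y":0,"z":-2.5,"turn":0},{"hand":-1,"x":0,"y":0,"z":-3.5,"turn":0},{"hand":-1,"x":0,"y":0,"z":-5,"turn":0},{"hand":-1,"x":0,"y":0,"z":-6.5,"turn":0},{"hand":-1,"x":0,"y":0,"z":-8,"turn":0},{"hand":-1,"x":0,"y":0,"z":-8.5,"turn":0},{"hand":-1,"x":0,"y":0,"z":-8.5,"turn":0}]' 55
python3 - <<'E'
from plant import arm
from h import *
d={n:arm.get_image(n) for n in("wrist","scene","side")}
pickle.dump(d,open("im6.pkl","wb"))
a=cv2.resize(d["side"]["pixels"][60:200,210:350],(400,400));b=cv2.resize(d["scene"]["pixels"][70:230,110:270],(400,400))
cv2.imwrite("pics/p6.png",np.hstack([a,b]))
E
```

```text
time_s: 10.7
tool_pos: [583.7, -216.2, 291.5]
ee_rot: [3.141, -0.015, -0.0]
ft_force: [-0.1, 0.2, -2.5]
grip_width: 23.3
```

View pics/p6.png

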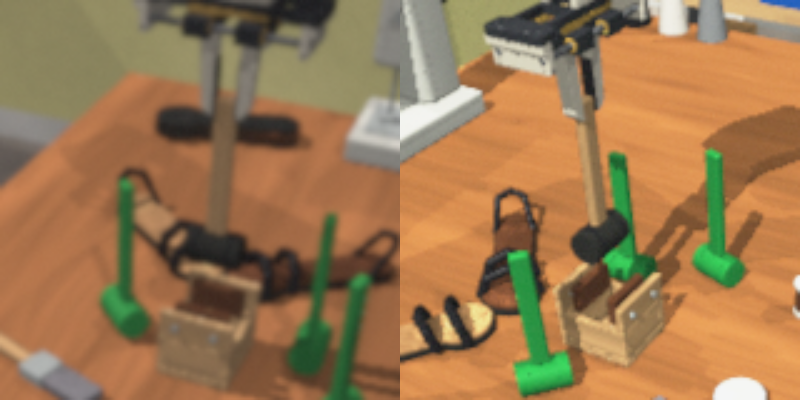

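The mallet is out: in both views the black head hangs clear above the block. I carry it above the rack, by the measured block-to-rack vector, turning 0.31 rad.

```bash
python3 -m crank '[{"hand":-1,"x":-0.5,"y":-3,"z":-1,"turn":0},{"hand":-1,"x":-1,"y":-7,"z":-1,"turn":-0.05},{"hand":-1,"x":-2,"y":-12,"z":-1,"turn":-0.1},{"hand":-1,"x":-3,"y":-17,"z":-1,"turn":-0.15},{"hand":-1,"x":-4,"y":-22,"z":-1,"turn":-0.2},{"hand":-1,"x":-5,"y":-27,"z":-1,"turn":-0.25},{"hand":-1,"x":-6,"y":-32,"z":-1,"turn":-0.31},{"hand":-1,"x":-7.1,"y":-36,"z":-1,"turn":-0.31},{"hand":-1,"x":-7.1,"y":-38,"z":-1,"turn":-0.31},{"hand":-1,"x":-7.1,"y":-38,"z":-1,"turn":-0.31}]' 55
python3 - <<'E'
from plant import arm
from h import *
s=arm.sense();print(s["tool_pos"],s["ee_rot"])
d={n:arm.get_image(n) for n in("wrist","scene","side")}
pickle.dump(d,open("im7.pkl","wb"))
a=cv2.resize(d["side"]["pixels"][110:310,160:360],(400,400));b=cv2.resize(d["scene"]["pixels"][90:250,230:390],(400,400))
cv2.imwrite("pics/p7.png",np.hstack([a,b]));cv2.imwrite("pics/w7.png",d["wrist"]["pixels"])
E
```

```text
time_s: 12.1
tool_pos: [516.2, 165.4, 300.1]
ee_rot: [3.105, 0.472, -0.003]
ft_force: [0.6, 0.6, -2.9]
grip_width: 23.6
[516.21444175 165.3518722  300.06607938] [ 3.10539939e+00  4.72012582e-01 -2.82293141e-03]
```

View pics/p7.png

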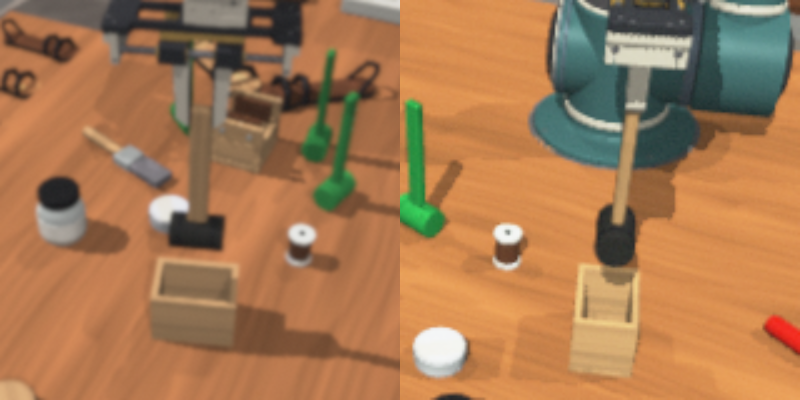

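View pics/w7.png

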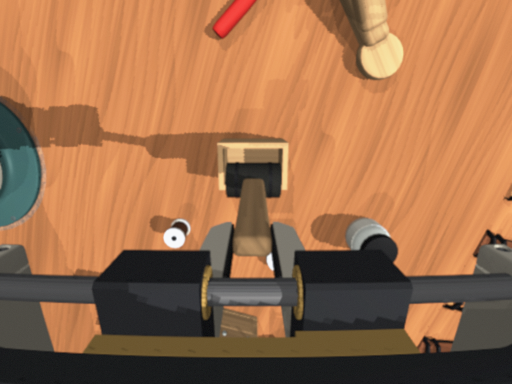

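The wrist view shows the rack rim at about (252,165) and the black head at (252,180) above it. I measure head against rack in the tool axes.

```bash
cat > m.py <<'E'
from h import *
from scipy.spatial.transform import Rotation as R
import sys
def go(f,tp,rv):
    d=pickle.load(open(f,"rb"));Rt=R.from_rotvec(rv).as_matrix();L=[]
    for n in("wrist","side","scene"):
        C=cloud(d[n]).reshape(-1,3);px=d[n]["pixels"].reshape(-1,3).max(1);T=(C-tp)@Rt
        rk=(np.hypot(C[:,0]-517,C[:,1]-163)<80)&(C[:,2]>72)&(C[:,2]<90)&(px>90)
        r=cv2.minAreaRect(C[rk][:,:2].astype(np.float32));rt=cv2.minAreaRect(T[rk][:,:2].astype(np.float32))
        hd=(np.abs(T[:,0])<60)&(np.abs(T[:,1])<60)&(T[:,2]>60)&(T[:,2]<220)&(px<60)&(C[:,2]>92)
        q=T[hd];print(n,"rack tool ctr",np.round(rt[0],1),np.round(rt[1],1),round(rt[2],1))
        if len(q):print("  head tool 2/50/98",np.percentile(q,[2,50,98],axis=0).round(1).tolist(),len(q))
        for a,b in((10,40),(40,70),(70,100)):
            h=T[(np.abs(T[:,0])<18)&(np.abs(T[:,1])<45)&(T[:,2]>a)&(T[:,2]<b)&(px>60)]
            if len(h):print("  handle",a,np.percentile(h[:,:2],[3,50,97],axis=0).round(1).tolist())
E
python3 -c "
from m import *
go('im7.pkl',np.array([516.2,165.4,300.1]),[3.1054,.472,-.0028])"
```

```text
wrist rack tool ctr [-0.1  0.6] [108.4  74. ] 0.1
  head tool 2/50/98 [[-29.4, -20.7, 107.5], [2.1, -9.3, 111.9], [31.4, 15.7, 126.0]] 1350
  handle 10 [[-10.8, -7.3], [-0.1, -6.8], [10.8, -4.5]]
  handle 40 [[-10.6, -7.0], [-0.1, -6.6], [11.0, -4.2]]
  handle 70 [[-10.5, -6.8], [0.9, -6.5], [11.3, -3.9]]
side rack tool ctr [-0.2  1. ] [ 78.5 109.2] 88.7
  head tool 2/50/98 [[-28.0, -20.1, 107.1], [0.1, -14.2, 116.4], [29.3, 4.0, 133.4]] 336
  handle 10 [[-12.0, -6.3], [-0.7, -4.6], [10.8, 0.3]]
  handle 40 [[-12.4, -6.5], [-1.0, -4.2], [10.4, -0.7]]
  handle 70 [[-11.2, -6.6], [-1.6, -4.1], [9.9, -1.7]]
scene rack tool ctr [2.7 3.8] [ 74.1 112.5] 89.9
  head tool 2/50/98 [[-17.0, -15.7, 107.3], [32.8, 4.4, 117.7], [37.1, 22.6, 145.4]] 259
  handle 10 [[7.3, -2.3], [11.9, 4.6], [14.5, 10.9]]
  handle 40 [[7.2, -1.9], [12.5, 4.5], [14.6, 11.1]]
  handle 70 [[7.9, -2.0], [12.5, 4.6], [15.6, 11.3]]
```

The head sits within 1 mm of the rack's centre in the tool axes, and the yaw matches to 0.1°. The head's centre is 129 mm below the TCP, so it needs to go down 143 mm. I lower 138 mm first.

```bash
python3 -m crank '[{"hand":-1,"x":0,"y":0.05,"z":2,"turn":0},{"hand":-1,"x":0,"y":0.05,"z":4,"turn":0},{"hand":-1,"x":0,"y":0.05,"z":6,"turn":0},{"hand":-1,"x":0,"y":0.05,"z":8,"turn":0},{"hand":-1,"x":0,"y":0.05,"z":10,"turn":0},{"hand":-1,"x":0,"y":0.05,"z":11.5,"turn":0},{"hand":-1,"x":0,"y":0.05,"z":12.7,"turn":0},{"hand":-1,"x":0,"y":0.05,"z":13.4,"turn":0},{"hand":-1,"x":0,"y":0.05,"z":13.8,"turn":0},{"hand":-1,"x":0,"y":0.05,"z":13.8,"turn":0}]' 55
python3 - <<'E'
from plant import arm
from h import *
d={n:arm.get_image(n) for n in("wrist","scene","side")}
pickle.dump(d,open("im8.pkl","wb"))
a=cv2.resize(d["side"]["pixels"][110:310,160:360],(400,400));b=cv2.resize(d["scene"]["pixels"][90:250,230:390],(400,400))
cv2.imwrite("pics/p8.png",np.hstack([a,b]))
E
```

```text
time_s: 13.5
tool_pos: [516.5, 163.2, 162.4]
ee_rot: [3.106, 0.468, -0.002]
ft_force: [0.3, -0.2, -2.0]
grip_width: 23.6
```

View pics/p8.png

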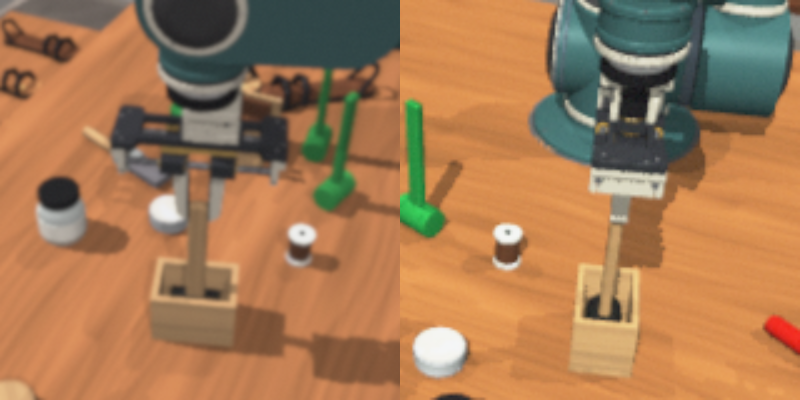

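The head is inside the rack, with only its weight on the wrist. I lower the last few millimetres.

```bash
python3 -m crank '[{"hand":-1,"x":0,"y":0,"z":0.1,"turn":0},{"hand":-1,"x":0,"y":0,"z":0.2,"turn":0},{"hand":-1,"x":0,"y":0,"z":0.3,"turn":0},{"hand":-1,"x":0,"y":0,"z":0.4,"turn":0},{"hand":-1,"x":0,"y":0,"z":0.5,"turn":0},{"hand":-1,"x":0,"y":0,"z":0.55,"turn":0},{"hand":-1,"x":0,"y":0,"z":0.55,"turn":0},{"hand":-1,"x":0,"y":0,"z":0.55,"turn":0},{"hand":-1,"x":0,"y":0,"z":0.55,"turn":0},{"hand":-1,"x":0,"y":0,"z":0.55,"turn":0}]' 15
```

```text
time_s: 14.9
tool_pos: [517.5, 163.5, 159.6]
ee_rot: [3.106, 0.469, 0.004]
ft_force: [-1.4, -0.4, 14.9]
grip_width: 23.9
```

Seated: +15 N from the floor. Rather than let it topple on release, I lean the handle gently along its arc onto the rack's wall before opening.

```bash
python3 -m crank '[{"hand":-1,"x":0,"y":0,"z":-0.15,"turn":0},{"hand":-1,"x":0,"y":-0.7,"z":-0.13,"turn":0},{"hand":-1,"x":0,"y":-1.4,"z":-0.08,"turn":0},{"hand":-1,"x":0,"y":-2.1,"z":0,"turn":0},{"hand":-1,"x":0,"y":-2.8,"z":0.12,"turn":0},{"hand":-1,"x":0,"y":-3.5,"z":0.26,"turn":0},{"hand":-1,"x":0,"y":-4.2,"z":0.45,"turn":0},{"hand":-1,"x":0,"y":-4.9,"z":0.68,"turn":0},{"hand":-1,"x":0,"y":-5.2,"z":0.78,"turn":0},{"hand":-1,"x":0,"y":-5.2,"z":0.78,"turn":0}]' 12
python3 - <<'E'
from plant import arm
from h import *
d={n:arm.get_image(n) for n in("wrist","scene","side")}
pickle.dump(d,open("im9.pkl","wb"))
a=cv2.resize(d["side"]["pixels"][110:310,160:360],(400,400));b=cv2.resize(d["scene"]["pixels"][90:250,230:390],(400,400))
cv2.imwrite("pics/p9.png",np.hstack([a,b]))
E
```

```text
time_s: 16.15
tool_pos: [502.4, 214.1, 153.1]
ee_rot: [-3.105, -0.469, -0.007]
ft_force: [-1.5, 1.6, 10.4]
grip_width: 23.9
```

View pics/p9.png

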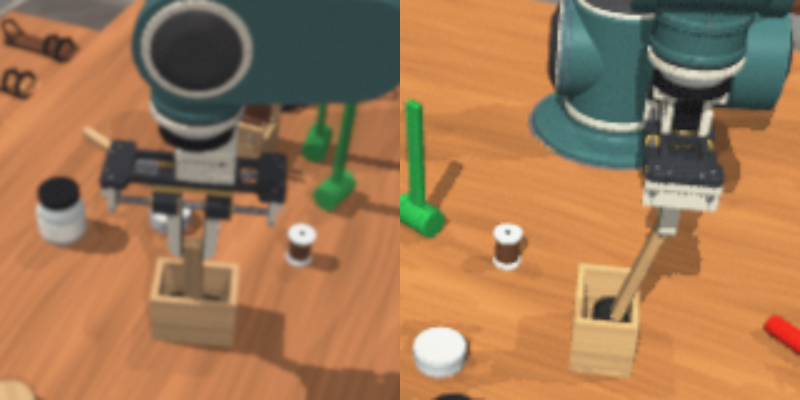

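The handle now leans almost on the far wall's rim (scene crop 618,310). I open in place and wait.

```bash
python3 -m crank '[{"hand":-0.6,"x":0,"y":0,"z":0,"turn":0},{"hand":-0.3,"x":0,"y":0,"z":0,"turn":0},{"hand":0,"x":0,"y":0,"z":0,"turn":0},{"hand":0.2,"x":0,"y":0,"z":0,"turn":0},{"hand":0.4,"x":0,"y":0,"z":0,"turn":0},{"hand":0.6,"x":0,"y":0,"z":0,"turn":0},{"hand":0.6,"x":0,"y":0,"z":0,"turn":0},{"hand":0.6,"x":0,"y":0,"z":0,"turn":0},{"hand":0.6,"x":0,"y":0,"z":0,"turn":0},{"hand":0.6,"x":0,"y":0,"z":0,"turn":0}]' 12
python3 -m crank '[{"hand":0.6,"x":0,"y":0,"z":-1,"turn":0},{"hand":0.6,"x":0,"y":0,"z":-3,"turn":0},{"hand":0.6,"x":0,"y":0,"z":-6,"turn":0},{"hand":0.6,"x":0,"y":0,"z":-9,"turn":0},{"hand":0.6,"x":0,"y":0,"z":-12,"turn":0},{"hand":0.6,"x":0,"y":0,"z":-15,"turn":0},{"hand":0.6,"x":0,"y":0,"z":-17,"turn":0},{"hand":0.6,"x":0,"y":0,"z":-17,"turn":0},{"hand":0.6,"x":0,"y":0,"z":-17,"turn":0},{"hand":0.6,"x":0,"y":0,"z":-17,"turn":0}]' 12
python3 - <<'E'
from plant import arm
from h import *
d={n:arm.get_image(n) for n in("wrist","scene","side")}
pickle.dump(d,open("im10.pkl","wb"))
a=cv2.resize(d["side"]["pixels"][110:310,160:360],(400,400));b=cv2.resize(d["scene"]["pixels"][90:250,230:390],(400,400))
cv2.imwrite("pics/p10.png",np.hstack([a,b]));cv2.imwrite("pics/s10.png",d["scene"]["pixels"])
# dark head points in the rack, rack frame
c=np.array([517,163.5]);t=np.radians(17.2);u=np.array([np.cos(t),np.sin(t)]);v=np.array([-u[1],u[0]])
for n in d:
    C=cloud(d[n]).reshape(-1,3);px=d[n]["pixels"].reshape(-1,3).max(1)
    q=C[:,:2]-c;X=q@u;Y=q@v;z=C[:,2]
    m=(abs(X)<44)&(abs(Y)<28)&(z>8)&(z<70)&(px<55);print(n,"head",m.sum(),np.percentile(np.c_[X,Y,z][m],[2,50,98],axis=0).round(1).tolist() if m.sum() else "")
    for a,b in((90,120),(120,150),(150,180),(180,205)):
        h=(abs(X)<30)&(abs(Y)<110)&(z>a)&(z<b);print("  handle",a,h.sum(),np.median(np.c_[X,Y][h],0).round(1) if h.sum() else "")
E
```

```text
time_s: 17.55
tool_pos: [502.5, 214.0, 153.1]
ee_rot: [-3.105, -0.469, -0.007]
ft_force: [0.7, -0.7, 0.6]
grip_width: 74.3
time_s: 18.8
tool_pos: [501.5, 213.7, 321.9]
ee_rot: [-3.106, -0.469, -0.005]
ft_force: [-0.0, -0.1, -0.1]
grip_width: 74.4
wrist head 360 [[-29.7, -7.8, 43.5], [-1.3, 3.3, 49.7], [30.6, 19.4, 52.5]]
  handle 90 0 
  handle 120 0 
  handle 150 0 
  handle 180 81 [-1.  58.2]
scene head 45 [[-19.6, -12.2, 40.1], [-4.2, -3.1, 49.6], [11.7, 24.8, 52.9]]
  handle 90 52 [12.  21.8]
  handle 120 58 [11.8 29.7]
  handle 150 60 [11.4 37.7]
  handle 180 53 [12.  44.6]
side head 0 
  handle 90 49 [-0.2 34.6]
  handle 120 61 [-2.7 42. ]
  handle 150 64 [-0.8 50.1]
  handle 180 72 [-1.1 57.3]
```

View pics/p10.png

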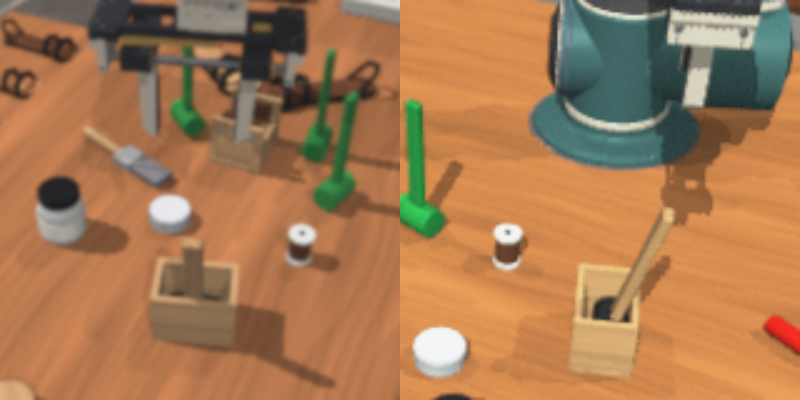

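View pics/s10.png

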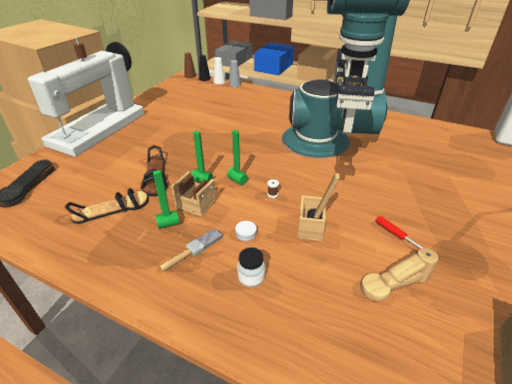

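The mallet stands in the rack with its head on the floor (top at about 50 mm, along-rack offset about 0). It leans about 15° on the wall, the gripper is clear, and the other things look unmoved. One more picture to check it is at rest, then I hand in.

```bash
python3 - <<'E'
from plant import arm
from h import *
d=pickle.load(open("im10.pkl","rb"));im=arm.get_image("scene")
print("diff near rack",cv2.absdiff(im["pixels"],d["scene"]["pixels"])[160:250,290:350].max(), "hi pixels",(cv2.absdiff(im["pixels"],d["scene"]["pixels"])[160:250,290:350].max(2)>30).sum())
d0=pickle.load(open("im0.pkl","rb"))["scene"]["pixels"]
D=cv2.absdiff(im["pixels"],d0).max(2)
for n,(u,v) in dict(spool=(273,188),tin=(246,231),pot=(251,266),dauber=(193,250),sandal=(108,205),last=(400,273),awl=(398,232)).items(): print(n,(D[v-14:v+14,u-14:u+14]>50).sum())
print(arm.sense()["ft_force"]); print(arm.close_job())
E
```

```text
diff near rack 12 hi pixels 0
spool 319
tin 0
pot 0
dauber 0
sandal 0
last 0
awl 0
[ 0.37017355 -0.29057479 -0.23583861]
the job is handed in; nothing more can be done
None
```

The mallet is out of the clamp block and standing head down in the rack, released and at rest. I handed the job in at about 19 s of the 51 s allowed; no verdict was reported.

**What I did:** I gripped the handle across its width and rocked it about 18° to each side. I then pulled it out, carried it to the rack and lowered it until it touched the floor. Finally I leaned it gently on the wall and let go.

**Last checks:**
- **Head:** its top is about 50 mm above the bench, so its centre is at about 28–30 mm. It is centred along the rack. I estimate it a few millimetres off across the rack, and the walls allow at most 7 mm.
- **Lean:** about 15°.
- **Rest:** two successive pictures showed no motion, and the wrist force was about 0 N.

**What did not go cleanly:**
- **Tight pull:** rocking left both cheeks slightly short of clear, about 22 mm from the middle. The first part of the pull took up to 28 N, and I raised the grip to 55 N to finish it.
- **Camera disagreement:** the scene and side cameras differed by about 4 mm, so I relied on the wrist view and on distances measured within one view.
- **Spool check:** the before/after picture comparison flagged the spool. I put this down to the gripper's shadow having moved, since the path never came near it and it appears at the same pixel. I did not measure it again. The other six things showed no change.

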